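Shut the marked valve in the gas box

TASK

Push the sliding cover of the grey gas valve box fully to the left to uncover the two valves, then push the lever marked by a round knob clockwise to its stop, so that this valve is fully shut. Leave the other lever (with the flat fin) as it is, leave the cover open, and do not move or lift the things standing around.

Things in the scene. Friction and masses are not known exactly. Their poses are not given: they have to be found in the camera images.
- manifold: grey gas valve box, fixed, 122 (x) x 490 (y) x 80 mm tall, rails on its long edges up to 90 mm. Origin: centre of its underside; y along its length to its left end, x away from the robot. Right half (y -239 to 0, x -55 to 55 mm): open well, floor at 10 mm, two valve pivots at x 28, y -165 and y -60 mm (which valve is where varies). Left half: closed deck at 80 mm. A sliding cover hides the well at first.
- cover (a joint): travel (m) of the flat aluminium cover plate (112 x 243 x 6 mm, its top 88 mm above the worktop) that slides along the box in its +y direction (to the left): 0 = hides the well, 0.243 = at its left stop over the deck, well fully open. It starts between 0 and 0.02, sticks with about 2 N of friction and stays where it is left. It cannot lift off.
- cover_bar (a point): centre of the straight push bar standing up across the middle of the cover: 80 mm long (box x), 10 mm thick (box y), from the cover top (88 mm above the worktop) up to 113 mm; this point is 102 mm above the worktop and moves with the cover
- lever_round (a joint): angle (rad) of the marked lever, the one to shut: 0 = open, the lever points to the box's -x (towards the robot); it shuts clockwise seen from above, and at 1.571 (its stop) the lever points to the box's +y (left): fully shut. Starts between 0 and 0.3. Turns with 0.1 N m of friction (about 2 to 3 N at its end) and stays where it is left.
- round_end (a point): the marked lever's end: a round upright steel knob, 24 mm across, from 40 to 74 mm above the worktop; this point is on the knob's axis, 62 mm above the worktop and 45 mm from the pivot. It moves with the lever
- round_pivot (a point): point on the vertical pivot axis of the marked lever, 62 mm above the worktop (the hub below it, 22 mm across, ends 54 mm above the worktop; the pipe and valve body beneath both levers run along box x, up to 39 mm)
- lever_fin (a joint): angle (rad) of the other lever, to be left as it is; same directions and range as lever_round
- fin_end (a point): the other lever's end: a thin flat upright steel fin, 7 mm thick, 22 mm along the lever, from 40 to 74 mm above the worktop; this point is 62 mm above the worktop and 45 mm from its pivot
- fin_pivot (a point): point on the vertical pivot axis of the other lever, 62 mm above the worktop
- amber_vial: loose bystander: brown sample vial, 27 mm across, 98 mm tall, standing close behind the box; origin at the centre of its underside
- clear_vial: loose bystander: clear sample vial, 27 mm across, 98 mm tall, standing close behind the right end of the box; origin at the centre of its underside
- spanner: loose bystander: open-end spanner, 161 x 31 x 6 mm, lying flat on the worktop at the right end of the box; origin at the centre of its underside
- small_bottle: loose bystander: screw-cap bottle, 49 mm across, 90 mm tall, back right; origin at the centre of its underside
- beaker: loose bystander: glass beaker, 55 mm across, 70 mm tall, back right; origin at the centre of its underside
- tape_roll: loose bystander: roll of tape lying flat, 75 mm across, 19 mm tall, front right; origin at the centre of its underside
- timer: loose bystander: bench timer, 62 x 62 x 18 mm, lying at the right; origin at the centre of its underside

How it is judged:
By the outcome, as a careful person would: the job done as asked, in the order asked, and still so for the second after the job is handed in, with the robot touching nothing.
It also fails if it takes over 48 s, if anything falls off the work surface, if the arm or the gripper's body presses on something with over 40 N, if the wrist force passes 120 N, or if a joint passes its speed limit or range.

ROBOT

A 6-joint arm with a two-finger parallel gripper is mounted at the origin on a cart in front of the work surface, level with it; the furniture and walls round the work are solid. World frame = base frame: x ahead of the robot, y to its left, z up, the work surface at z = 0. Lengths are in mm, angles in rad, forces in N, time in s.
With the tool pointing down it reaches from about 250 to 775 mm from the base axis. Payload 4 kg.
Tool frame: the origin (TCP) lies midway between the tips of the shut fingers; the grasp point (between the pads) lies 19 mm behind it; z points along the fingers, y is the line along which they close (so a half turn about z gives the same grasp; the last joint's range is limited). The gripper opens to 94 mm and grips with 3 to 60 N. Pads are 16 mm wide; open, the fingers measure 119 mm over their backs; the gripper's body (75 mm by 177 mm) begins 78 mm behind the grasp point.
Start: joints at [1.239, 0.087, 1.371, -0, 1.684, -0.103], TCP at [124.755, 535.687, 167.606] pointing down, gripper open.
Joint ranges: [-3.1, 3.1], [-0.76, 2.03], [0.27, 2.55], [-1.08, 4.22], [0.17, 2.65], [-2.57, 2.57]. Speed limits (rad/s): [2.79, 2.79, 3.14, 3.14, 3.14, 3.14].

INTERFACE

Orientations are given as [roll, pitch, yaw] about the fixed x, y, z axes, in that order (R = Rz(yaw) Ry(pitch) Rx(roll)).
In Python, from station import status, imaging, ticket gives the robot as it stands.
- The arm moves only by the shell command python3 -m handwheel 'ROWS' [FORCE]. ROWS is JSON, a list of rows, each an object with "translation": the shift along the tool's x, y, z in cm, a list of three; "twist": the turn, a rotation vector about the tool's x, y, z in degrees, a list of three; "gripper": the closure, from -1 (fully open) to 1 (shut), so that 0 is half open. A call has 1 to 20 rows; each row shifts and turns the commanded pose from where the row before left it, along the tool's axes as they then stand; what a row does not reach is not made up. A row lasts 1/12 s, in which the tool goes at most 41.7 mm and 7.16 degrees, less where a joint would pass 70% of its speed; a pose out of reach is approached as far as the arm can. A call is refused whole if a number of a shift passes 4.17 or a number of a turn 7.16, either way. A call with a gripper value outside its range is refused whole. The fingers move at their own pace and stop on an object; FORCE is the grip in N (left out, the last holds). Time passes only in rows, so rows that do not move let the fingers close. It gives the time, the measured TCP pose, the force, the opening and the grip force at its end, in the units of the state.
- status.read_state(): the state, without advancing time (a new reading comes with each control period).
- imaging.grab_frame(name): name is "side" or "top" or "wrist"; returns (picture, depth): 420x560x3 uint8, red, green, blue; 420x560 float32, mm along the optical axis (not along the pixel's ray), 0 where there is no reading.
- imaging.calibration(name): a dict with "fx", "fy", "cx", "cy" (pixels), "rvec" (rotation vector, rad) and "tvec" (3), from world to camera coordinates, as OpenCV has them. Camera axes: x right, y down, z forward; pixel columns grow to the right and rows downward; lengths in mm; the calibration is good to about 2 mm. A picture is of the moment at which its call begins: read the wrist's pose just before it. calibration takes no time and is no camera call; for the wrist camera it gives the pose at the moment of the call.
- ticket.finish_job(): hands the job in; it is judged then, once.
Trained networks look in the newest picture that a camera, given by its name, has taken for a name from the list of things; names that differ only in an ending like _2 or _b are one class to them, and where a whole thing is asked for, a point or a joint stands for the part that bears it (a point fixed in the world has none). Each returns a list of dicts, best first, with "score" (0 to 1); they miss things now and then, are a little off and sometimes report something else, mostly with a low value. They report only what shows in the picture. A call takes as long as a camera call.
- imaging.recognise(target, camera): "centre" ([x, y, z] in mm, in world coordinates, good to about 4 mm: the middle of the surface that is visible of it).
- imaging.trace(target, camera): "mask" (420x560 bool, what is visible of it).
The state is a dict: "t": time; "qpos": joint angles; "qd": joint speeds; "joint_efforts": joint torques, N m; "tool_pos": TCP position; "tool_rot": TCP orientation; "contact_force": force on the tool from outside, world axes, zero at the start; "moment": the same for the moment, N m; "finger_gap": opening from 0.0 (shut) to 1.0 (fully open); "grip_force": force on a finger pad.
Only numpy, scipy, OpenCV 4.12 (cv2) and the standard library are available. Lean on these libraries where they do the work, as an engineer would, in place of code of your own. Each camera call takes 0.05 s, during which the arm holds its last target. There are 200 camera calls.

## Working session

There is one attempt and no reset: what is moved stays moved. The work goes in short steps, Python scripts to look and compute and a shell command to move; the robot and the scene stay as the last step left them, time stands still between calls to the robot, and variables do not carry over. Pictures are saved under pics/ and viewed, at most 13 in all, crops included, and the job is handed in when it is done.

```bash
mkdir -p pics; python3 - <<'E'
from station import status, imaging
import cv2
s=status.read_state(); print({k:s[k] for k in('t','tool_pos','tool_rot','finger_gap')})
for n in('top','side'):
    p,d=imaging.grab_frame(n); cv2.imwrite(f'pics/{n}0.png',p[:,:,::-1])
    for t in('manifold','cover','cover_bar','amber_vial','clear_vial'):
        r=imaging.recognise(t,n); print(n,t,[(x['score'],[round(v) for v in x['centre']]) for x in r[:2]])
E
```

```text
{'t': 0.0, 'tool_pos': array([124.54066733, 535.0642562 , 166.41938282]), 'tool_rot': array([-3.13942469e+00, -2.44271219e-04,  2.91275561e+00]), 'finger_gap': 0.9997963763408977}
top manifold [(0.71, [474, -223, 92]), (0.66, [474, -98, 84])]
top cover [(0.77, [478, -223, 93])]
top cover_bar [(0.81, [480, -224, 88])]
top amber_vial []
top clear_vial [(0.48, [562, -317, 89])]
side manifold [(0.58, [475, 6, 79])]
side cover [(0.85, [478, -204, 87])]
side cover_bar [(0.9, [480, -200, 94])]
side amber_vial [(0.8, [566, -199, 63])]
side clear_vial [(0.71, [571, -310, 66])]
```

View pics/top0.png

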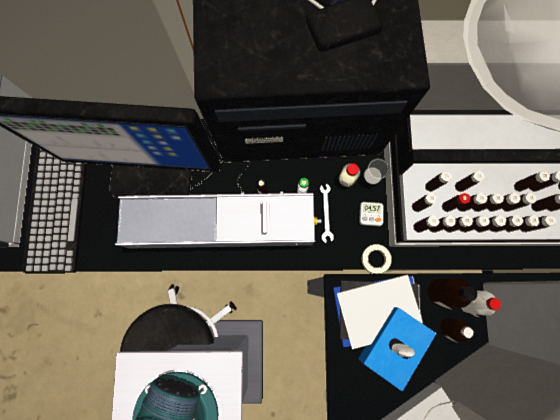

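View pics/side0.png

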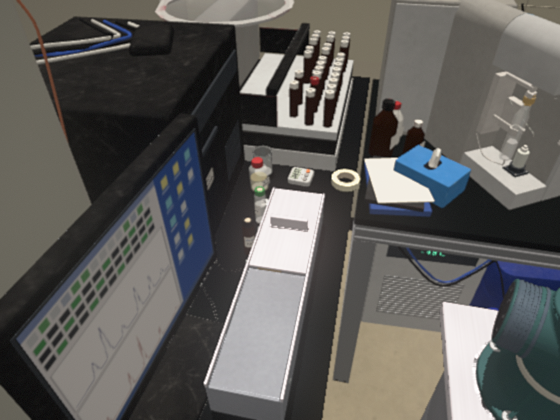

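```bash
cat > h.py <<'E'
import numpy as np, cv2
from station import status, imaging
def cloud(n,d):
    c=imaging.calibration(n); R=cv2.Rodrigues(np.array(c['rvec'],float))[0]
    v,u=np.mgrid[:420,:560]
    P=np.stack([(u-c['cx'])/c['fx']*d,(v-c['cy'])/c['fy']*d,d],-1)
    return (P-np.array(c['tvec']).ravel())@R
E
python3 - <<'E'
from h import *
p,d=imaging.grab_frame('top')
W=cloud('top',d)
for t in('cover','cover_bar','manifold'):
    for r in imaging.trace(t,'top')[:2]:
        m=r['mask']&(d>0); q=W[m]
        q=q[(q[:,2]>70)&(q[:,2]<130)]
        z=np.median(q[:,2]); 
        b=cv2.minAreaRect(q[:,:2].astype(np.float32))
        print(t,r['score'],m.sum(),z,np.percentile(q,[1,50,99],axis=0).round().tolist(),b)
E
```

```text
cover 0.78 4272 88.43580428824251 [[425.0, -338.0, 84.0], [478.0, -221.0, 88.0], [535.0, -100.0, 114.0]] ((480.1250915527344, -219.10488891601562), (112.49522399902344, 242.9544677734375), 0.6415970921516418)
  return _methods._mean(a, axis=axis, dtype=dtype,
  ret = ret.dtype.type(ret / rcount)
Traceback (most recent call last):
IndexError: index -1 is out of bounds for axis 0 with size 0
```

The top view shows the box from px x≈117 to 315 and y≈193 to 245. The cover is on the right (216–315) with its bar at (265,218). The vials stand behind it at (262,183) and (303,184). The side view agrees with this.

```bash
python3 - <<'E'
from h import *
p,d=imaging.grab_frame('top')
W=cloud('top',d).reshape(-1,3)
f=lambda lo,hi,x0,x1,y0,y1: W[(W[:,2]>lo)&(W[:,2]<hi)&(W[:,0]>x0)&(W[:,0]<x1)&(W[:,1]>y0)&(W[:,1]<y1)]
b=f(102,120,430,530,-330,-100); print('bar',len(b),b.mean(0),b.min(0),b.max(0),cv2.minAreaRect(b[:,:2].astype(np.float32)))
m=f(72,97,380,545,-400,220); print('box',cv2.minAreaRect(m[:,:2].astype(np.float32)), np.percentile(m,[.5,99.5],axis=0))
v=f(40,130,545,640,-420,0)
for n in('amber_vial','clear_vial','small_bottle','spanner'):
  for r in imaging.trace(n,'top')[:1]:
    q=W[r['mask'].ravel()]; print(n,r['score'],np.percentile(q,[5,50,95],axis=0).round().tolist())
E
```

```text
bar 128 [ 478.88355467 -219.82086553  113.36809806] [ 440.05702714 -223.68904112  102.72725834] [ 518.36257269 -215.89471723  118.88517724] ((479.2098083496094, -219.79176330566406), (78.30472564697266, 7.786940574645996), 0.006033306010067463)
box ((478.5848693847656, -96.15261840820312), (123.0538558959961, 490.50225830078125), 0.6814374327659607) [[ 415.93384874 -338.17825143   75.91882443]
 [ 539.97643516  145.72585449   93.56329525]]
amber_vial 0.51 [[554.0, -222.0, 34.0], [561.0, -213.0, 89.0], [575.0, -200.0, 100.0]]
clear_vial 0.45 [[418.0, -319.0, 42.0], [474.0, -99.0, 84.0], [534.0, 124.0, 92.0]]
small_bottle 0.57 [[583.0, -456.0, 22.0], [596.0, -437.0, 68.0], [617.0, -420.0, 91.0]]
spanner 0.62 [[437.0, -393.0, 0.0], [510.0, -381.0, 5.0], [578.0, -370.0, 9.0]]
```

```bash
python3 -m handwheel '[{"translation":[0,0,0],"twist":[0,0,-6.9],"gripper":1},{"translation":[0,0,0],"twist":[0,0,-6.9],"gripper":1},{"translation":[-1.64,-3.76,0],"twist":[0,0,0],"gripper":1},{"translation":[-1.64,-3.76,0],"twist":[0,0,0],"gripper":1},{"translation":[-1.64,-3.76,0],"twist":[0,0,0],"gripper":1},{"translation":[-1.64,-3.76,0],"twist":[0,0,0],"gripper":1},{"translation":[-1.64,-3.76,0],"twist":[0,0,0],"gripper":1},{"translation":[-1.64,-3.76,0],"twist":[0,0,0],"gripper":1},{"translation":[-1.64,-3.76,0],"twist":[0,0,0],"gripper":1},{"translation":[-1.64,-3.76,0],"twist":[0,0,0],"gripper":1},{"translation":[-1.64,-3.76,0],"twist":[0,0,0],"gripper":1},{"translation":[-1.64,-3.76,0],"twist":[0,0,0],"gripper":1},{"translation":[-1.64,-3.76,0],"twist":[0,0,0],"gripper":1},{"translation":[-1.64,-3.76,0],"twist":[0,0,0],"gripper":1},{"translation":[-1.64,-3.76,0],"twist":[0,0,0],"gripper":1},{"translation":[-1.64,-3.76,0],"twist":[0,0,0],"gripper":1},{"translation":[-1.64,-3.76,0],"twist":[0,0,0],"gripper":1}]'; python3 -c "
from station import status; s=status.read_state(); print(s['qpos'])"
```

```text
t: 2.37
tool_pos: [378.0, -27.5, 168.0]
tool_rot: [-3.142, 0.002, -3.13]
contact_force: [1.0, 0.9, 0.5]
finger_gap: 0.002
grip_force: 0.0
[-2.22963261e-01 -3.05977935e-01  1.72543009e+00  4.02504742e-04
  1.72043986e+00 -1.80497920e+00]
```

```bash
python3 -m handwheel '[{"translation":[-1.64,-3.76,0],"twist":[0,0,0],"gripper":1},{"translation":[-1.64,-3.76,0],"twist":[0,0,0],"gripper":1},{"translation":[-1.64,-3.76,0],"twist":[0,0,0],"gripper":1},{"translation":[-1.64,-3.76,0],"twist":[0,0,0],"gripper":1},{"translation":[-1.64,-3.76,0],"twist":[0,0,0],"gripper":1},{"translation":[-1.64,-3.5,0],"twist":[0,0,0],"gripper":1},{"translation":[0,0,1.5],"twist":[0,0,0],"gripper":1},{"translation":[0,0,1.5],"twist":[0,0,0],"gripper":1},{"translation":[0,0,0],"twist":[0,0,0],"gripper":1},{"translation":[0,0,0],"twist":[0,0,0],"gripper":1}]'
```

```text
t: 3.2
tool_pos: [478.0, -246.8, 136.6]
tool_rot: [3.14, -0.002, -3.13]
contact_force: [-0.7, -0.1, 0.7]
finger_gap: 0.002
grip_force: 0.0
```

```bash
python3 -m handwheel '[{"translation":[0,-0.5,0.5],"twist":[0,0,0],"gripper":1},{"translation":[0,0,1.5],"twist":[0,0,0],"gripper":1},{"translation":[0,0,1.4],"twist":[0,0,0],"gripper":1},{"translation":[0,0,0.5],"twist":[0,0,0],"gripper":1},{"translation":[0,0.7,0],"twist":[0,0,0],"gripper":1},{"translation":[0,0.7,0],"twist":[0,0,0],"gripper":1},{"translation":[0,0.7,0],"twist":[0,0,0],"gripper":1},{"translation":[0,0.7,0],"twist":[0,0,0],"gripper":1}]'
```

```text
t: 3.87
tool_pos: [479.0, -223.5, 100.0]
tool_rot: [-3.141, 0.002, -3.129]
contact_force: [1.1, -0.0, -0.5]
finger_gap: 0.005
grip_force: 0.0
```

```bash
python3 -m handwheel '[{"translation":[0,1.2,0],"twist":[0,0,0],"gripper":1},{"translation":[0,1.2,0],"twist":[0,0,0],"gripper":1},{"translation":[0,1.2,0],"twist":[0,0,0],"gripper":1},{"translation":[0,1.2,0],"twist":[0,0,0],"gripper":1},{"translation":[0,1.2,0],"twist":[0,0,0],"gripper":1}]'; python3 - <<'E'
from h import *
p,d=imaging.grab_frame('top')
cv2.imwrite('pics/top1.png',p[150:270,100:340,::-1].repeat(3,0).repeat(3,1))
E
```

```text
t: 4.28
tool_pos: [477.6, -162.6, 98.6]
tool_rot: [3.141, 0.0, -3.129]
contact_force: [-0.5, 0.2, -0.3]
finger_gap: 0.006
grip_force: 0.0
```

View pics/top1.png

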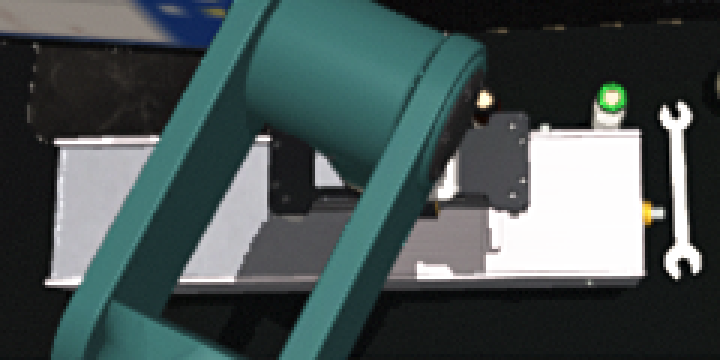

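The crop shows the gripper at px 270–528. White plate still runs to the right end (x≈640), and there is a possible bar trace at (490,230). Whether the cover moved isn't clear from here, so I'll check the side camera.

```bash
python3 - <<'E'
from h import *
p,d=imaging.grab_frame('side')
cv2.imwrite('pics/side1.png',cv2.resize(p[160:400,180:420,::-1],None,fx=2.5,fy=2.5))
for t in('cover','cover_bar'):
    r=imaging.recognise(t,'side'); print(t,[(x['score'],[round(v) for v in x['centre']]) for x in r[:2]])
E
```

```text
cover [(0.63, [466, -175, 87])]
cover_bar [(0.93, [467, -176, 90]), (0.7, [618, -507, 56])]
```

View pics/side1.png

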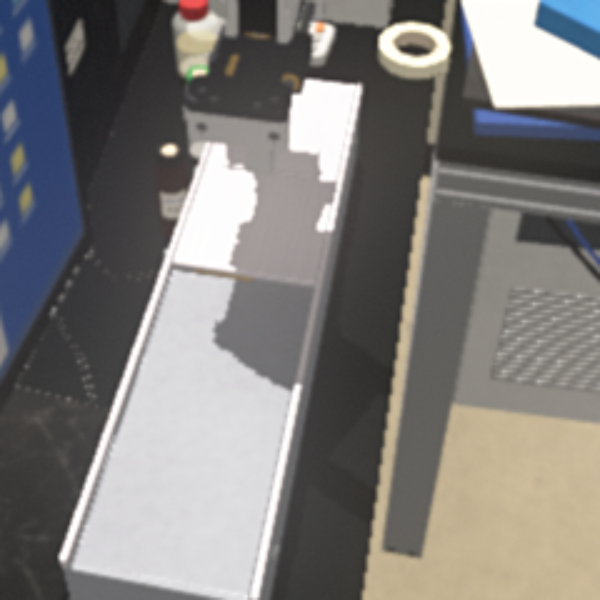

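The side crop shows the cover edge still at the closed seam (px 175–315, y≈270), with the gripper near (240,100). I'll check the heights in the depth data, along with the full picture.

```bash
python3 - <<'E'
from h import *
print(status.read_state()['tool_pos'],status.read_state()['qpos'])
p,d=imaging.grab_frame('side')
cv2.imwrite('pics/side2.png',p[:,:,::-1])
W=cloud('side',d)
for r in range(180,260,4): print(r,[tuple(W[r,c].round().astype(int).tolist()) for c in (265,276,290)])
E
```

```text
[ 477.69463962 -163.79566644   98.63633425] [-4.42330643e-01  1.08006905e-02  1.58749129e+00 -4.00786007e-04
  1.54294078e+00 -2.02620229e+00]
180 [(509, -150, 258), (487, -140, 269), (462, -140, 273)]
184 [(501, -118, 275), (488, -143, 259), (459, -124, 277)]
188 [(497, -103, 278), (487, -140, 251), (457, -115, 276)]
192 [(495, -95, 277), (477, -98, 278), (455, -105, 276)]
196 [(493, -86, 276), (475, -87, 278), (453, -92, 278)]
200 [(491, -77, 275), (473, -78, 278), (451, -82, 278)]
204 [(491, -77, 267), (472, -76, 271), (450, -76, 275)]
208 [(493, -84, 253), (473, -79, 260), (450, -80, 263)]
212 [(493, -83, 244), (475, -84, 246), (451, -84, 251)]
216 [(537, -242, 87), (475, -85, 237), (451, -84, 242)]
220 [(534, -228, 88), (507, -218, 102), (469, -176, 147)]
224 [(531, -216, 88), (507, -216, 93), (476, -217, 98)]
228 [(527, -203, 90), (505, -211, 86), (476, -213, 90)]
232 [(525, -191, 89), (502, -197, 88), (473, -203, 89)]
236 [(521, -179, 90), (500, -185, 89), (471, -191, 89)]
240 [(519, -168, 90), (497, -172, 90), (469, -180, 89)]
244 [(516, -158, 89), (495, -163, 88), (467, -168, 89)]
248 [(514, -147, 89), (492, -151, 89), (464, -156, 90)]
252 [(511, -135, 90), (490, -143, 87), (463, -149, 86)]
256 [(508, -125, 89), (487, -130, 89), (460, -137, 87)]
```

View pics/side2.png

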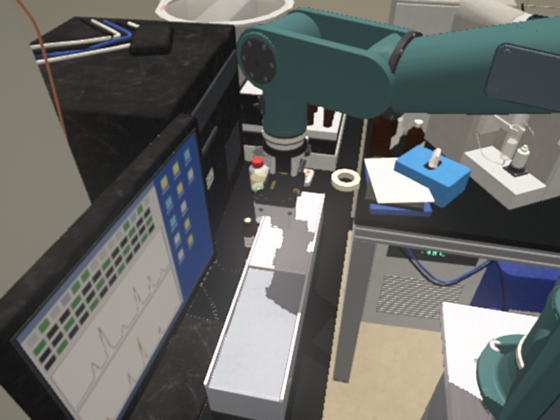

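```bash
python3 - <<'E'
from h import *
p,d=imaging.grab_frame('side'); W=cloud('side',d).reshape(-1,3)
q=W[(W[:,0]>440)&(W[:,0]<515)&(W[:,1]>-205)&(W[:,1]<-120)&(W[:,2]>94)&(W[:,2]<235)]
print('side',len(q),q[np.argsort(q[:,2])][:12].round())
p,d=imaging.grab_frame('wrist'); cv2.imwrite('pics/wrist1.png',p[:,:,::-1])
c=imaging.calibration('wrist'); R=cv2.Rodrigues(np.array(c['rvec'],float))[0]
print('cam pos',-R.T@np.array(c['tvec']).ravel(), R.round(3).tolist())
W=cloud('wrist',d); print([tuple(W[r,280].round().astype(int).tolist()) for r in range(10,420,20)])
E
```

```text
side 111 [[ 469. -167.  137.]
 [ 469. -166.  140.]
 [ 469. -168.  141.]
 [ 469. -176.  145.]
 [ 476. -153.  146.]
 [ 474. -153.  146.]
 [ 469. -166.  146.]
 [ 484. -153.  147.]
 [ 470. -153.  147.]
 [ 482. -153.  147.]
 [ 468. -153.  147.]
 [ 485. -152.  148.]]
cam pos [ 401.27804961 -164.67316906  314.59863004] [[-0.011, 1.0, -0.001], [0.964, 0.011, 0.266], [0.266, 0.002, -0.964]]
[(125, -168, -734), (173, -167, -747), (211, -167, -832), (365, -165, -1), (382, -165, 0), (399, -165, 0), (417, -164, -2), (426, -164, 87), (439, -164, 88), (453, -164, 88), (468, -164, 86), (483, -164, 87), (471, -164, 151), (471, -164, 175), (480, -164, 177), (606, -162, -2), (450, -164, 247), (454, -164, 249), (654, -162, 30), (653, -162, 57), (460, -164, 259)]
```

View pics/wrist1.png

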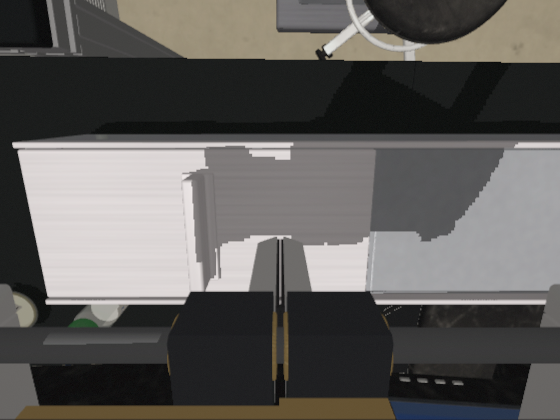

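The wrist picture shows the shut finger tips at (280,240), well above the cover, and the bar untouched at (195,230). Both cameras put the tips at z≈138, while the state reads 98.6, so reported z is about 40 mm low. The fingers passed over the bar. I'll go back right, lower the tool by the camera heights and check again.

```bash
python3 -m handwheel '[{"translation":[0,-2.9,0],"twist":[0,0,0],"gripper":1},{"translation":[0,-2.9,0],"twist":[0,0,0],"gripper":1},{"translation":[0,-2.9,0],"twist":[0,0,0],"gripper":1},{"translation":[0,0,0],"twist":[0,0,0],"gripper":1},{"translation":[0,0,1],"twist":[0,0,0],"gripper":1},{"translation":[0,0,1],"twist":[0,0,0],"gripper":1},{"translation":[0,0,1],"twist":[0,0,0],"gripper":1},{"translation":[0,0,0],"twist":[0,0,0],"gripper":1},{"translation":[0,0,0],"twist":[0,0,0],"gripper":1}]'; cat >> h.py <<'E'
def tip(show=None):
    s=status.read_state(); t=s['tool_pos']
    p,d=imaging.grab_frame('wrist'); W=cloud('wrist',d)
    if show: cv2.imwrite(show,p[:,:,::-1])
    w=W.reshape(-1,3)
    q=w[(abs(w[:,0]-t[0])<14)&(abs(w[:,1]-t[1])<16)&(w[:,2]<t[2]+75)&(w[:,2]>t[2]+15)]
    print('state',t.round(1),'F',s['contact_force'].round(1),'tip z pts',np.percentile(q[:,2],[0,2,10,50]).round(1) if len(q) else None,len(q))
    return p,d,W
E
python3 -c "
from h import *
tip()"
```

```text
t: 5.38
tool_pos: [477.8, -249.6, 66.9]
tool_rot: [3.14, -0.003, -3.128]
contact_force: [0.2, -0.7, 0.7]
finger_gap: 0.006
grip_force: 0.0
state [ 477.8 -249.6   66.9] F [ 0.2 -0.7  0.7] tip z pts [ 86.2  86.9  87.5 107.9] 2508
```

```bash
python3 -m handwheel '[{"translation":[0,0,0.5],"twist":[0,0,0],"gripper":1},{"translation":[0,0,0.3],"twist":[0,0,0],"gripper":1},{"translation":[0,0,0],"twist":[0,0,0],"gripper":1},{"translation":[0,0.7,0],"twist":[0,0,0],"gripper":1},{"translation":[0,0.7,0],"twist":[0,0,0],"gripper":1},{"translation":[0,0.7,0],"twist":[0,0,0],"gripper":1},{"translation":[0,0.7,0],"twist":[0,0,0],"gripper":1},{"translation":[0,0.7,0],"twist":[0,0,0],"gripper":1}]'
```

```text
t: 6.1
tool_pos: [478.3, -215.7, 60.7]
tool_rot: [-3.141, 0.0, -3.129]
contact_force: [-0.3, -1.9, -1.3]
finger_gap: 0.005
grip_force: 1.2
```

```bash
python3 -m handwheel '[{"translation":[0,1.2,0],"twist":[0,0,0],"gripper":1},{"translation":[0,1.2,0],"twist":[0,0,0],"gripper":1},{"translation":[0,1.2,0],"twist":[0,0,0],"gripper":1},{"translation":[0,1.2,0],"twist":[0,0,0],"gripper":1},{"translation":[0,1.2,0],"twist":[0,0,0],"gripper":1},{"translation":[0,1.2,0],"twist":[0,0,0],"gripper":1},{"translation":[0,1.2,0],"twist":[0,0,0],"gripper":1},{"translation":[0,1.2,0],"twist":[0,0,0],"gripper":1},{"translation":[0,1.2,0],"twist":[0,0,0],"gripper":1},{"translation":[0,1.2,0],"twist":[0,0,0],"gripper":1},{"translation":[0,1.2,0],"twist":[0,0,0],"gripper":1},{"translation":[0,1.2,0],"twist":[0,0,0],"gripper":1},{"translation":[0,1.2,0],"twist":[0,0,0],"gripper":1},{"translation":[0,1.2,0],"twist":[0,0,0],"gripper":1},{"translation":[0,1.2,0],"twist":[0,0,0],"gripper":1}]'
```

```text
t: 7.35
tool_pos: [476.1, -34.9, 60.7]
tool_rot: [3.142, 0.0, -3.13]
contact_force: [2.0, -2.7, -0.1]
finger_gap: 0.003
grip_force: 1.4
```

```bash
python3 -m handwheel '[{"translation":[0,0.6,0],"twist":[0,0,0],"gripper":1},{"translation":[0,0.6,0],"twist":[0,0,0],"gripper":1},{"translation":[0,0.5,0],"twist":[0,0,0],"gripper":1},{"translation":[0,0.4,0],"twist":[0,0,0],"gripper":1},{"translation":[0,0,0],"twist":[0,0,0],"gripper":1}]'
```

```text
t: 7.77
tool_pos: [475.6, -14.0, 60.5]
tool_rot: [3.14, -0.0, -3.129]
contact_force: [-0.2, 0.4, 0.0]
finger_gap: 0.006
grip_force: 0.0
```

```bash
python3 -m handwheel '[{"translation":[0,0.4,0],"twist":[0,0,0],"gripper":1},{"translation":[0,0.4,0],"twist":[0,0,0],"gripper":1},{"translation":[0,0.3,0],"twist":[0,0,0],"gripper":1}]'
```

```text
t: 8.02
tool_pos: [475.4, -4.1, 60.5]
tool_rot: [-3.142, -0.001, -3.13]
contact_force: [-0.1, -2.1, 0.1]
finger_gap: 0.003
grip_force: 1.1
```

```bash
python3 -m handwheel '[{"translation":[0,0.3,0],"twist":[0,0,0],"gripper":1},{"translation":[0,0.3,0],"twist":[0,0,0],"gripper":1}]'; python3 - <<'E'
from h import *
p,d,W=tip('pics/wrist2.png')
print(imaging.calibration('wrist')['tvec'])
w=W.reshape(-1,3)
b=w[(w[:,2]>108)&(w[:,2]<118)&(w[:,1]>-5)&(w[:,1]<80)&(w[:,0]>430)&(w[:,0]<530)]
print('bar',len(b),np.percentile(b,[5,50,95],axis=0).round())
for t in('round_end','round_pivot','fin_end','fin_pivot','lever_round'):
    print(t,[(x['score'],[round(v) for v in x['centre']]) for x in imaging.recognise(t,'wrist')[:2]])
E
```

```text
t: 8.18
tool_pos: [475.4, 2.0, 60.5]
tool_rot: [-3.142, -0.001, -3.13]
contact_force: [0.0, -3.0, 0.0]
finger_gap: 0.009
grip_force: 1.1
state [475.4   2.   60.5] F [ 0. -3.  0.] tip z pts [ 84.5  86.1  86.7 108.9] 2421
[   2.52538176 -458.20933482  160.71734708]
bar 1914 [[441.   2. 110.]
 [465.  20. 112.]
 [487.  25. 115.]]
round_end [(0.87, [469, -146, 55])]
round_pivot [(0.93, [471, -150, 46])]
fin_end []
fin_pivot []
lever_round [(0.62, [469, -147, 57])]
```

View pics/wrist2.png

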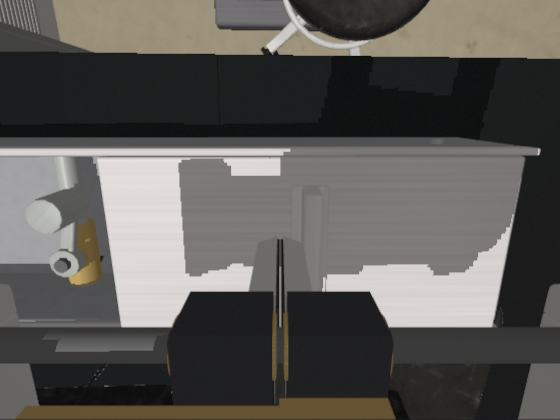

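The wrist picture shows the cover near the left end with the bar at (315,235). The round knob is at (45,213) and its hub at (65,262), so the marked valve is the left one.

```bash
python3 -m handwheel '[{"translation":[0,0.3,0],"twist":[0,0,0],"gripper":1},{"translation":[0,0.2,0],"twist":[0,0,0],"gripper":1},{"translation":[0,0,0],"twist":[0,0,0],"gripper":1}]'
```

```text
t: 8.73
tool_pos: [475.6, 3.9, 60.5]
tool_rot: [-3.135, -0.0, -3.13]
contact_force: [0.6, -8.1, -0.6]
finger_gap: 0.005
grip_force: 3.9
```

```bash
python3 -m handwheel '[{"translation":[0,0.3,0],"twist":[0,0,0],"gripper":1},{"translation":[0,0.2,0],"twist":[0,0,0],"gripper":1},{"translation":[0,0,0],"twist":[0,0,0],"gripper":1}]'
```

```text
t: 8.98
tool_pos: [475.5, 3.6, 60.7]
tool_rot: [-3.125, -0.0, -3.132]
contact_force: [-0.7, -18.7, -0.9]
finger_gap: 0.005
grip_force: 9.7
```

The force rose to 18.7 N with no further motion, so the cover is at its stop. Next I back off, lift, and move over to the right of the knob.

```bash
python3 -m handwheel '[{"translation":[0,-1,0],"twist":[0,0,0],"gripper":1},{"translation":[0,-1,0],"twist":[0,0,0],"gripper":1},{"translation":[0,0,-2.5],"twist":[0,0,0],"gripper":1},{"translation":[0,0,-2.5],"twist":[0,0,0],"gripper":1},{"translation":[0.2,-3.3,0],"twist":[0,0,0],"gripper":1},{"translation":[0.2,-3.3,0],"twist":[0,0,0],"gripper":1},{"translation":[0.2,-3.3,0],"twist":[0,0,0],"gripper":1},{"translation":[0.2,-3.3,0],"twist":[0,0,0],"gripper":1},{"translation":[0.2,-3.3,0],"twist":[0,0,0],"gripper":1},{"translation":[0,0,0],"twist":[0,0,0],"gripper":1},{"translation":[0,0,0],"twist":[0,0,0],"gripper":1}]'; python3 - <<'E'
from h import *
p,d,W=tip('pics/wrist3.png')
for t in('round_end','fin_end','lever_round','lever_fin'):
    for r in imaging.trace(t,'wrist')[:1]:
        q=W[r['mask']&(d>0)]; z=q[(q[:,2]>66)&(q[:,2]<80)]
        print(t,r['score'],len(z),np.percentile(z,[2,50,98],axis=0).round().tolist() if len(z) else np.percentile(q,[2,50,98],axis=0).round().tolist())
w=W.reshape(-1,3); z=w[(w[:,2]>70)&(w[:,2]<78)&(w[:,0]>440)&(w[:,0]<525)&(w[:,1]>-320)&(w[:,1]<-105)]
for lo,hi in((-320,-215),(-200,-105)):
    q=z[(z[:,1]>lo)&(z[:,1]<hi)]
    if len(q): print(len(q),q.mean(0).round(1),cv2.minEnclosingCircle(q[:,:2].astype(np.float32)))
E
```

```text
t: 9.9
tool_pos: [467.5, -174.2, 110.3]
tool_rot: [3.14, 0.0, -3.133]
contact_force: [-0.4, 0.4, -0.5]
finger_gap: 0.005
grip_force: 0.0
state [ 467.5 -174.2  110.3] F [-0.4  0.4 -0.5] tip z pts [146.6 149.7 155.4 170.6] 1333
round_end 0.61 694 [[454.0, -158.0, 68.0], [464.0, -148.0, 73.0], [475.0, -138.0, 74.0]]
fin_end 0.7 371 [[558.0, -325.0, 66.0], [561.0, -310.0, 74.0], [572.0, -303.0, 80.0]]
lever_round 0.84 694 [[454.0, -158.0, 68.0], [464.0, -148.0, 73.0], [475.0, -137.0, 74.0]]
lever_fin 0.59 269 [[458.0, -255.0, 67.0], [467.0, -250.0, 73.0], [479.0, -246.0, 74.0]]
242 [ 468.3 -250.7   72.7] ((468.6833801269531, -250.66705322265625), 10.99140453338623)
664 [ 464.3 -147.9   72.8] ((464.75048828125, -147.83517456054688), 11.831537246704102)
```

View pics/wrist3.png

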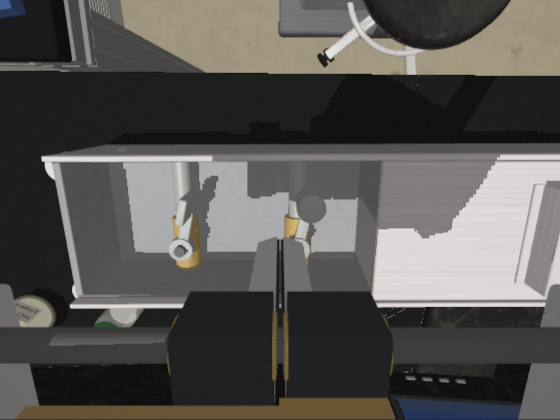

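The well is open. The knob is at px (312,208), world (464.6,-147.9), and the fin is on the right at (187,200), with the spanner and vials clear. I'll go down to the right of the knob.

```bash
python3 -m handwheel '[{"translation":[0.5,-1,0],"twist":[0,0,0],"gripper":1},{"translation":[0,0,2],"twist":[0,0,0],"gripper":1},{"translation":[0,0,2],"twist":[0,0,0],"gripper":1},{"translation":[0,0,2],"twist":[0,0,0],"gripper":1},{"translation":[0,0,1.8],"twist":[0,0,0],"gripper":1},{"translation":[0,0,0.8],"twist":[0,0,0],"gripper":1},{"translation":[0,0,0],"twist":[0,0,0],"gripper":1},{"translation":[0,0,0],"twist":[0,0,0],"gripper":1}]'; python3 - <<'E'
from h import *
p,d,W=tip()
w=W.reshape(-1,3); z=w[(w[:,2]>70)&(w[:,2]<78)&(w[:,0]>440)&(w[:,0]<525)&(w[:,1]>-168)&(w[:,1]<-105)]
print(cv2.minEnclosingCircle(z[:,:2].astype(np.float32)))
P=np.array([507.3,-156]);o0=0.19
for a in np.linspace(.19,1.57,8):
    K=P+45*np.array([-np.cos(a),np.sin(a)]);t=np.array([np.sin(a),np.cos(a)])
    f=min(a/.8,1); g=max((a-.8)/.77,0)
    print(round(a,2),(K-12*t-[4+4*f,12.5-4.5*g]).round(1))
E
```

```text
t: 10.82
tool_pos: [462.9, -183.3, 24.8]
tool_rot: [3.142, -0.0, -3.129]
contact_force: [-0.1, -0.1, -0.2]
finger_gap: 0.002
grip_force: 0.0
state [ 462.9 -183.3   24.8] F [-0.1 -0.1 -0.2] tip z pts [61.5 64.5 70.3 85.5] 1290
((465.325927734375, -149.12388610839844), 12.066581726074219)
0.19 [ 455.9 -171.8]
0.39 [ 455.2 -162.6]
0.58 [ 456.2 -153.7]
0.78 [ 459.  -145.3]
0.98 [ 464.2 -136.8]
1.18 [ 470.9 -129.4]
1.37 [ 478.7 -123.4]
1.57 [ 487.3 -119. ]
```

```bash
python3 -m handwheel '[{"translation":[0.6,0.4,0.3],"twist":[0,0,0],"gripper":1},{"translation":[0.1,0.7,0],"twist":[0,0,0],"gripper":1},{"translation":[0.1,0.9,0],"twist":[0,0,0],"gripper":1},{"translation":[-0.1,0.9,0],"twist":[0,0,0],"gripper":1},{"translation":[-0.3,0.8,0],"twist":[0,0,0],"gripper":1}]'; python3 - <<'E'
from h import *
p,d,W=tip()
w=W.reshape(-1,3); z=w[(w[:,2]>70)&(w[:,2]<78)&(w[:,0]>440)&(w[:,0]<535)&(w[:,1]>-168)&(w[:,1]<-99)]
print(cv2.minEnclosingCircle(z[:,:2].astype(np.float32)))
E
```

```text
t: 11.28
tool_pos: [458.6, -146.3, 22.4]
tool_rot: [-3.14, 0.001, -3.13]
contact_force: [-1.0, -4.2, 0.6]
finger_gap: 0.005
grip_force: 1.5
state [ 458.6 -146.3   22.4] F [-1.  -4.2  0.6] tip z pts [58.3 61.5 67.1 82.5] 1336
((463.1219177246094, -134.29983520507812), 25.015718460083008)
```

```bash
python3 -m handwheel '[{"translation":[-0.5,0.9,0],"twist":[0,0,0],"gripper":1},{"translation":[-0.7,0.7,0],"twist":[0,0,0],"gripper":1},{"translation":[-0.8,0.6,0],"twist":[0,0,0],"gripper":1},{"translation":[-0.5,0.3,0],"twist":[0,0,0],"gripper":1}]'; python3 - <<'E'
from h import *
p,d,W=tip('pics/wrist4.png')
E
```

```text
t: 11.67
tool_pos: [483.4, -119.5, 21.1]
tool_rot: [3.14, -0.002, -3.128]
contact_force: [-2.4, -2.6, 0.5]
finger_gap: 0.005
grip_force: 1.2
state [ 483.4 -119.5   21.1] F [-2.4 -2.6  0.5] tip z pts [57.  60.4 65.9 81.3] 1334
```

View pics/wrist4.png

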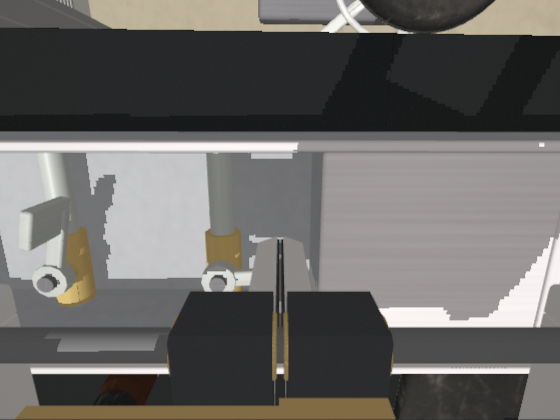

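The lever now points almost left from its hub at (218,280), with the knob hidden behind the fingers at about (285,275). I'll push a little further in +x to reach the stop.

```bash
python3 -m handwheel '[{"translation":[-0.3,0,0],"twist":[0,0,0],"gripper":1},{"translation":[-0.3,0,0],"twist":[0,0,0],"gripper":1},{"translation":[0,0,0],"twist":[0,0,0],"gripper":1}]'
```

```text
t: 11.97
tool_pos: [486.0, -118.8, 20.9]
tool_rot: [3.137, -0.008, -3.129]
contact_force: [-9.0, 2.5, 5.8]
finger_gap: 0.008
grip_force: 4.5
```

```bash
python3 -m handwheel '[{"translation":[-0.3,0,0],"twist":[0,0,0],"gripper":1},{"translation":[-0.2,0,0],"twist":[0,0,0],"gripper":1},{"translation":[0,0,0],"twist":[0,0,0],"gripper":1}]'
```

```text
t: 12.22
tool_pos: [485.9, -118.7, 20.8]
tool_rot: [3.136, -0.019, -3.129]
contact_force: [-20.4, 3.7, 13.0]
finger_gap: 0.003
grip_force: 10.2
```

The force rose to 20 N with no motion, so the lever is at its stop. I'll back off the way I came, lift, and check.

```bash
python3 -m handwheel '[{"translation":[0.8,0,0],"twist":[0,0,0],"gripper":1},{"translation":[1.0,-0.4,0],"twist":[0,0,0],"gripper":1},{"translation":[0,0,-2.5],"twist":[0,0,0],"gripper":1},{"translation":[0,0,-3],"twist":[0,0,0],"gripper":1},{"translation":[0,0,-3],"twist":[0,0,0],"gripper":1},{"translation":[0,0,-2],"twist":[0,0,0],"gripper":1},{"translation":[3,-2,0],"twist":[0,0,0],"gripper":1},{"translation":[3,-2,0],"twist":[0,0,0],"gripper":1},{"translation":[0,0,0],"twist":[0,0,0],"gripper":1},{"translation":[0,0,0],"twist":[0,0,0],"gripper":1}]'; python3 - <<'E'
from h import *
p,d,W=tip('pics/wrist5.png')
w=W.reshape(-1,3); z=w[(w[:,2]>69)&(w[:,2]<78)&(w[:,0]>440)&(w[:,0]<530)&(w[:,1]>-320)&(w[:,1]<-98)]
for lo,hi in((-320,-215),(-160,-98)):
    q=z[(z[:,1]>lo)&(z[:,1]<hi)]
    if len(q): print(len(q),q.mean(0).round(1),cv2.minEnclosingCircle(q[:,:2].astype(np.float32)))
for t in('round_pivot','round_end'): print(t,[(x['score'],[round(v) for v in x['centre']]) for x in imaging.recognise(t,'wrist')[:1]])
E
```

```text
t: 13.05
tool_pos: [416.5, -166.8, 127.0]
tool_rot: [-3.141, 0.003, -3.133]
contact_force: [0.0, 0.2, -0.3]
finger_gap: 0.006
grip_force: 0.0
state [ 416.5 -166.8  127. ] F [ 0.   0.2 -0.3] tip z pts [162.6 166.1 171.6 187.3] 1338
197 [ 468.  -251.    72.4] ((468.6409606933594, -251.91307067871094), 11.34082317352295)
round_pivot [(0.83, [498, -131, 46])]
round_end [(0.64, [495, -118, 52])]
```

View pics/wrist5.png

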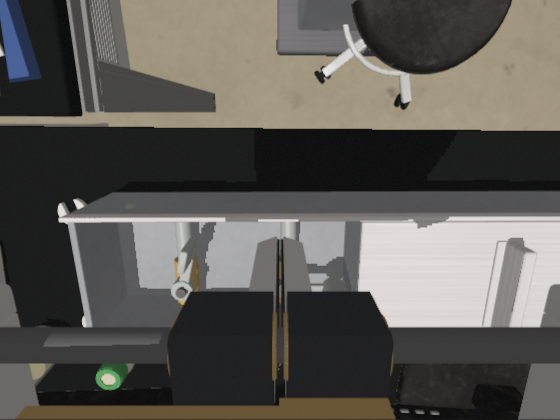

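The fin is unmoved and the cover is open, with its bar at (510,285). The knob is hidden by the gripper, so I'll move the arm clear and check with the top camera.

```bash
python3 -m handwheel '[{"translation":[1.5,3.8,0],"twist":[0,0,0],"gripper":1},{"translation":[1.5,3.8,0],"twist":[0,0,0],"gripper":1},{"translation":[1.5,3.8,0],"twist":[0,0,0],"gripper":1},{"translation":[1.5,3.8,0],"twist":[0,0,0],"gripper":1},{"translation":[1,3.8,0],"twist":[0,0,0],"gripper":1},{"translation":[1,3.8,0],"twist":[0,0,0],"gripper":1},{"translation":[1,3.8,0],"twist":[0,0,0],"gripper":1},{"translation":[1,3.8,0],"twist":[0,0,0],"gripper":1},{"translation":[0,3.8,0],"twist":[0,0,0],"gripper":1},{"translation":[0,3.8,0],"twist":[0,0,0],"gripper":1},{"translation":[0,0,0],"twist":[0,0,0],"gripper":1},{"translation":[0,0,0],"twist":[0,0,0],"gripper":1}]'; python3 - <<'E'
from h import *
p,d=imaging.grab_frame('top'); W=cloud('top',d)
cv2.imwrite('pics/top2.png',cv2.resize(p[160:260,100:400,::-1],None,fx=2.6,fy=2.6,interpolation=cv2.INTER_CUBIC))
w=W.reshape(-1,3); z=w[(w[:,2]>68)&(w[:,2]<78)&(w[:,0]>440)&(w[:,0]<526)&(w[:,1]>-320)&(w[:,1]<-99)]
for lo,hi in((-320,-200),(-200,-99)):
    q=z[(z[:,1]>lo)&(z[:,1]<hi)]
    if len(q): print(len(q),q.mean(0).round(1),cv2.minEnclosingCircle(q[:,:2].astype(np.float32)))
b=w[(w[:,2]>104)&(w[:,2]<120)&(w[:,0]>430)&(w[:,0]<530)&(w[:,1]>-50)&(w[:,1]<60)]; print('bar',len(b),b.mean(0) if len(b) else 0)
E
```

```text
t: 14.2
tool_pos: [311.3, 215.2, 126.2]
tool_rot: [-3.141, -0.001, -3.123]
contact_force: [-0.8, 0.6, -0.0]
finger_gap: 0.005
grip_force: 0.0
25 [ 466.1 -251.2   74.2] ((466.59393310546875, -251.18775939941406), 10.767099380493164)
67 [ 506.3 -111.7   74.3] ((506.5903625488281, -111.17240905761719), 11.721419334411621)
bar 162 [476.3000889   21.75818644 112.4723348 ]
```

View pics/top2.png

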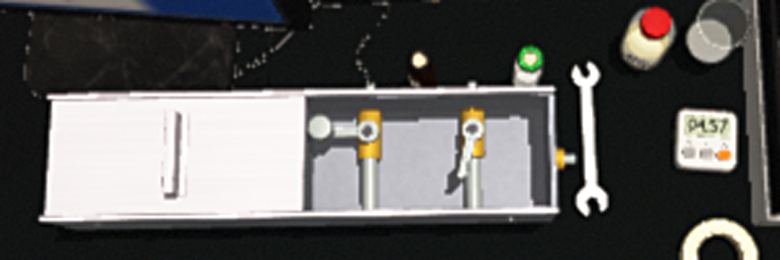

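The top view shows the cover fully left with its bar at (172,155), and the knob at (320,127) pointing straight left of its pivot. The fin lever at (460,165) and the things standing around are unmoved.

```bash
python3 -c "
from station import ticket; print(ticket.finish_job())"
```

```text
the job is handed in; nothing more can be done
None
```

The cover is fully left and the round-knob valve is shut, each pushed to its stop (about 20 N, no further motion); the fin lever and the surrounding things are where they were, and the job was handed in at about 14 s. A first push passed over the bar without touching it, because the reported tool height read about 40 mm low; I corrected this with the cameras.

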